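# Stock the laundry caddy, full tubs only

## Robot

A 6-joint arm with a two-finger parallel gripper is mounted at the origin on the work surface. World frame = base frame: x ahead of the robot, y to its left, z up, the work surface at z = 0. Lengths are in m, angles in degrees, forces in N, time in s.
With the tool pointing down it reaches from about 0.25 to 0.775 m from the base axis. Payload 4 kg.
Tool frame: the origin (TCP) lies where the fingers leave the gripper's body, on its centre line; the fingertips stand 97 mm ahead of it and the grasp point (between the pads) lies 78 mm ahead of it (r.tcp_to_grasp is the distance from the TCP to the grasp point, in m); x points along the fingers, y is the direction in which the jaws open and shut, and the axes are right-handed (so a half turn about x gives the same grasp; the last joint's range is limited). The gripper opens to 94 mm and grips with 3 to 60 N. Pads are 16 mm wide; open, the fingers measure 119 mm over their backs; the gripper's body (75 mm by 177 mm) begins 78 mm behind the grasp point.
Start: joints at [-75.006, 4.996, 78.535, -0, 96.463, -5.907], TCP at [0.196, -0.514, 0.303] pointing down, gripper open.
Joint ranges: [-177.83, 177.83], [-43.37, 116.18], [15.69, 146.23], [-61.86, 241.86], [9.47, 152.12], [-147.06, 147.06]. Speed limits (degrees/s): [159.86, 159.86, 180, 180, 180, 180].

## Interface

Orientations are given as a 3x3 rotation matrix whose columns are the frame's x, y, z axes.
In Python, from plant import r gives the robot as it stands. The module is installed in compiled form; this text tells all that it offers.
- The arm moves only by the tool servo_tool, never from a script. Its argument "increments" is a list that holds one entry, the list of rows, each a list of 4 numbers: the shift along the tool's x, y, z in m, then the turn about the tool's x in rad. In form: [[[tx, ty, tz, spin], ...]]. A call has 1 to 10 rows; each row is the pose to reach, as a shift and turn from the pose measured when the call began, along the tool's axes at that moment; what a row does not reach only later rows make up. A row lasts 1/8 s, in which the tool goes at most 62.5 mm and 10.7 degrees, less where a joint would pass 70% of its speed; a pose out of reach is approached as far as the arm can. A call with a gripper value outside its range is refused whole. "gripper" is the finger opening in m, from 0 to 0.094, set as the call begins (left out, the last holds). The fingers move at their own pace and stop on an object; "force" is the grip in N (left out, the last holds). Time passes only in rows, so rows that repeat a pose let the fingers close. It gives the time, the measured TCP pose, the force and the opening at its end, in the units of the state.
- r.read_state(): the state, without advancing time (a new reading comes with each control period).
- r.read_camera(name): name is "scene" or "top"; returns the picture (384x512x3 uint8, blue, green, red); there is no depth.
- r.camera_params(name): a dict with "K" (3x3 intrinsics, pixels), "view" (4x4, takes a point from world to camera coordinates). Camera axes: x right, y down, z forward; pixel columns grow to the right and rows downward; lengths in m; the calibration is good to about 2 mm. A picture is of the moment at which its call begins. camera_params takes no time and is no camera call.
- r.job_done(): hands the job in, once; it reports no verdict.
The state is a dict: "clock": time; "joints": joint angles; "qvel": joint speeds; "joint_efforts": joint torques, N m; "tool_pos": TCP position; "ee_rot": TCP orientation; "wrist_force": force on the tool from outside, world axes, zero at the start; "torque": the same for the moment, N m; "gripper_width": finger opening in m.
Only numpy, scipy, OpenCV 4.12 (cv2) and the standard library are available. Lean on these libraries where they do the work, as an engineer would, in place of code of your own. Each camera call takes 0.05 s, during which the arm holds its last target. There are 200 camera calls.

## Task

Stock the laundry caddy: stand the purple stain spray in its long compartment and each lilac-labelled booster tub that is full in a small compartment of its own, set down upright and not dropped. The tubs are closed, so judge each by its weight as you lift it; an empty one goes into the blue recycling bin. Leave the window-cleaner spray, the plant-food tub, the dosing cup and the peg box where they stand.

Things in the scene. Friction and masses are not known exactly. Their poses are not given: they have to be found in the camera images.
- stain_spray: Stain spray: upright purple trigger-spray bottle, yellow label, 168 mm tall. Body 60 (its x) by 42 (y) by 96 mm tall, neck 27 mm across, white spray head on top: 26 mm wide (y), x from -38 to +28 mm, 134 to 168 mm above the underside, nozzle to -x; grip the head across y above the origin. About 0.19 kg. Origin: centre of its underside; z up.
- tub_pink: Pink-lidded booster tub, lilac label: upright white cylinder 68 mm across, 135 mm tall; the pink screw lid is its top 30 mm. Opaque: full (about 0.5 kg) or empty (about 0.06 kg), told only by weight when lifted. Origin: centre of its underside; z up.
- tub_blue: Blue-lidded booster tub, lilac label: upright white cylinder 68 mm across, 135 mm tall; the blue screw lid is its top 30 mm. Opaque: full (about 0.5 kg) or empty (about 0.06 kg), told only by weight when lifted. Origin: centre of its underside; z up.
- tub_yellow: Yellow-lidded booster tub, lilac label: upright white cylinder 68 mm across, 135 mm tall; the yellow screw lid is its top 30 mm. Opaque: full (about 0.5 kg) or empty (about 0.06 kg), told only by weight when lifted. Origin: centre of its underside; z up.
- window_spray: Window-cleaner spray, a look-alike that stays: the same trigger-spray bottle, 168 mm tall, head 66 by 26 mm, but pale blue with white label and black spray head. Origin: centre of its underside; z up.
- plant_tub: The plant-food tub, a look-alike that stays: same tub shape, 68 mm across and 135 mm tall, but green label and green lid. Origin: centre of its underside.
- caddy: Fixed grey-blue caddy, 240 (its x) by 190 (y) mm, walls 65 high, 4 thick, floor 6 thick. Middle wall y = 0, 6 thick, 65 high; on it a grip bar 132 long, 16 thick, top at 105. -y side: long compartment 232 x 88 inside, centre (0,-47). +y side: cross wall at x = 0, 4 thick, 58 high; small compartments 114 (x) x 88 (y), centres (59,47), (-59,47). All mm. Origin: centre of underside; z up.
- recycling_bin: Blue open-topped recycling bin, fixed to the counter, 200 (its x) by 150 (its y) by 90 mm high outside, walls and floor 4 mm thick. Origin: centre of the underside; z up.
- dosing_cup: White plastic dosing cup, 68 mm across and 65 mm tall, standing; a bystander. Origin: centre of its underside.
- peg_box: Open wooden box of clothes pegs, 90 by 130 by 55 mm high; a bystander. Origin: centre of its underside.
Things that resemble listed ones, but are neither listed nor needed, are in the scene too. What is shaped like the stain_spray but green or pink is not meant.

How it is judged:
By the outcome, as a careful person would: the job done as asked, in the order asked, and still so for the second after the job is handed in, with the robot touching nothing.
It also fails if it takes over 128 s, if anything falls off the work surface, if the arm or the gripper's body presses on something with over 40 N, if the wrist force passes 120 N, or if a joint passes its speed limit or range.

## Working session

There is one attempt and no reset: what is moved stays moved. The work goes in short steps, Python scripts to look and compute and a tool call to move; the robot and the scene stay as the last step left them, time stands still between calls to the robot, and variables do not carry over. Pictures are saved under pics/ and viewed, about 12 in all and at most 16, crops included, and the job is handed in when it is done.

Besides the shell and the picture viewer there is one more tool, called after "Request:" as name([rows], argument=value, ...), one row to a line, values as JSON. servo_tool: Moves the arm, as the interface text tells. Its arguments: {"type":"object","properties":{"increments":{"type":"array"},"gripper":{"type":"number"},"force":{"type":"number"}},"required":["increments"]}

```bash
mkdir -p pics; cat > h.py <<'E'
import numpy as np, cv2
from plant import r
np.set_printoptions(precision=4,suppress=True)
def snap(cam,fn,crop=None,s=1):
    im=r.read_camera(cam)
    if crop: x0,y0,x1,y1=crop; im=im[y0:y1,x0:x1]
    cv2.imwrite('pics/'+fn,cv2.resize(im,None,fx=s,fy=s,interpolation=cv2.INTER_CUBIC))
def world(cam,u,v,z):
    p=r.camera_params(cam);K,V=np.array(p['K']),np.array(p['view'])
    R,t=V[:3,:3],V[:3,3]; d=R.T@np.linalg.solve(K,[u,v,1]); c=-R.T@t
    return c+d*(z-c[2])/d[2]
def pix(cam,P):
    p=r.camera_params(cam);K,V=np.array(p['K']),np.array(p['view'])
    q=K@(V[:3,:3]@np.array(P)+V[:3,3]); return q[:2]/q[2]
E
python3 - <<'E'
from h import *
snap('top','t0.png',s=1.5); snap('scene','s0.png',s=1.5)
for c in('top','scene'):
    p=r.camera_params(c);V=np.array(p['view']);print(c,np.array(p['K'])[0],-V[:3,:3].T@V[:3,3]);print(V[:3,:3])
print(r.read_state())
E
```

```text
top [387.1927   0.     254.409 ] [ 0.4518 -0.0156  0.9745]
[[-0.0038 -0.9998 -0.0191]
 [-0.997   0.0053 -0.077 ]
 [ 0.077   0.0187 -0.9969]]
scene [493.7999   0.     255.1686] [ 1.3539 -0.5525  0.9528]
[[ 0.5574  0.8302  0.0037]
 [ 0.5626 -0.3744 -0.7371]
 [-0.6106  0.4129 -0.6758]]
{'clock': 0.1, 'joints': array([-75.0064,   5.0367,  78.6152,  -0.001 ,  96.4623,  -5.9054]), 'qvel': array([-0.042 ,  0.017 , -0.1891,  0.0603, -0.0195, -0.0145]), 'joint_efforts': array([  0.0012, -34.1253, -30.3302,   0.0719,   0.0304,  -0.0001]), 'tool_pos': array([ 0.1961, -0.5135,  0.3016]), 'ee_rot': array([[-0.0005,  0.3567, -0.9342],
       [ 0.0019, -0.9342, -0.3567],
       [-1.    , -0.002 , -0.0002]]), 'wrist_force': array([0.0526, 0.0904, 0.1935]), 'torque': array([ 0.0231, -0.0551,  0.0883]), 'gripper_width': 0.09380115809418715}
```

View pics/t0.png

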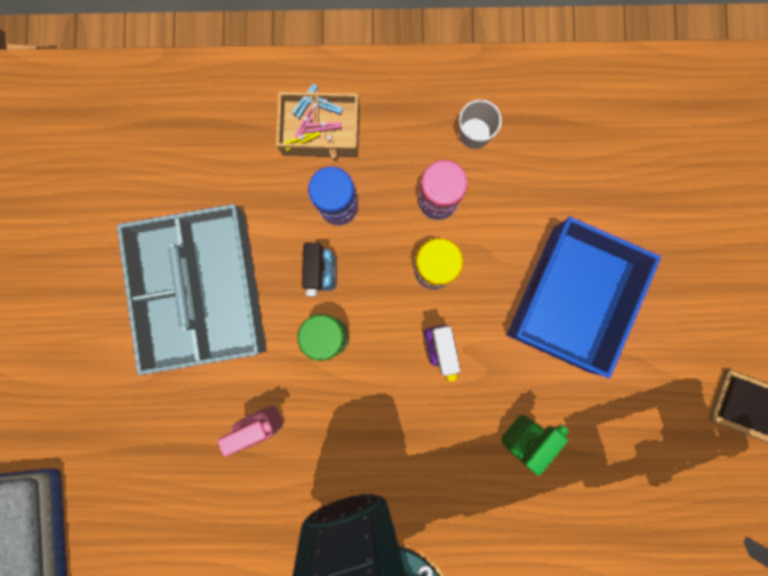

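View pics/s0.png

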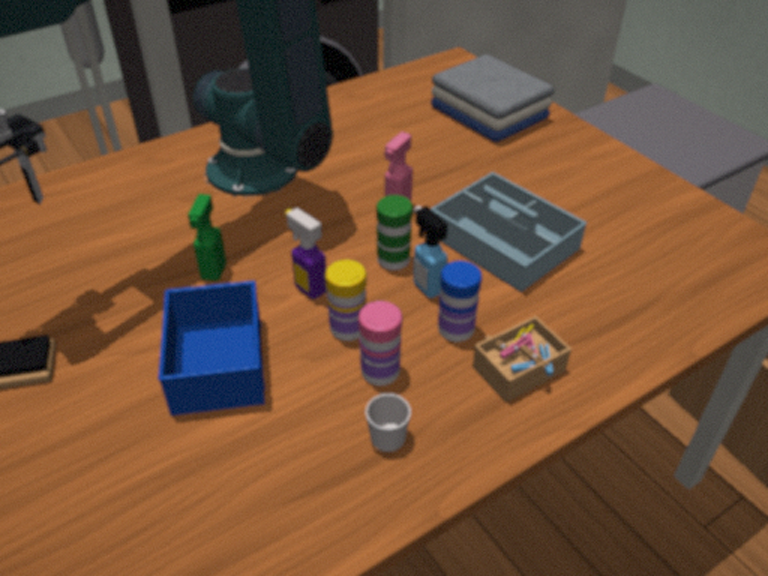

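The top view shows (1.5x pixels) the caddy at left with its corners near (120,227), (236,207), (263,352) and (140,373). The purple spray's head is at (446,350). The lids are blue (332,190), pink (443,184) and yellow (439,261). The bin is at right, around (585,297). The scene view agrees. I'll zoom in once to read off positions.

```bash
python3 - <<'E'
from h import *
im=r.read_camera('top'); cv2.imwrite('raw_top.png',im) if 0 else None
b=im[130:255,70:185]; c=im[100:260,195:325]
cv2.imwrite('pics/c1.png',cv2.resize(b,None,fx=4.5,fy=4.5,interpolation=cv2.INTER_CUBIC))
cv2.imwrite('pics/c2.png',cv2.resize(c,None,fx=3.7,fy=3.7,interpolation=cv2.INTER_CUBIC))
hsv=cv2.cvtColor(im,cv2.COLOR_BGR2HSV)
for n,(u,v) in dict(blue=(221,126),pink=(296,122),yellow=(293,174),green=(214,225)).items():
    m=(np.abs(hsv.astype(int)[:,:,0]-int(hsv[v,u,0]))<8)&(hsv[:,:,1]>90)&(hsv[:,:,2]>110)
    m=m.astype(np.uint8); w=np.zeros_like(m); cv2.circle(w,(u,v),20,1,-1); m*=w
    m=cv2.morphologyEx(m,cv2.MORPH_OPEN,np.ones((3,3)))
    (x,y),rad=cv2.minEnclosingCircle(np.argwhere(m)[:,::-1].astype(np.float32))
    print(n,m.sum(),(x,y),rad,world('top',x,y,.135),'edge diam',world('top',x+rad,y,.135)[1]-world('top',x-rad,y,.135)[1])
for n,pts in dict(caddy=[(120,227),(236,207),(263,352),(140,373)],bin=[(570,219),(659,257),(608,376),(510,335)]).items():
    P=np.array([world('top',u/1.5,v/1.5,.065 if n=='caddy' else .09) for u,v in pts]);print(n,P[:,:2],P.mean(0))
    print([np.linalg.norm(P[i]-P[i-1]) for i in range(4)])
E
```

```text
blue 687 (220.2438201904297, 126.37455749511719) 14.988027572631836 [0.6571 0.0751 0.135 ] edge diam -0.06627000296709025
pink 656 (296.1499938964844, 122.1500015258789) 15.05815601348877 [ 0.6651 -0.0922  0.135 ] edge diam -0.06613249422453674
yellow 762 (292.3630065917969, 174.0410919189453) 15.661218643188477 [ 0.5503 -0.0826  0.135 ] edge diam -0.06809636053890428
green 680 (213.59815979003906, 224.63905334472656) 14.834888458251953 [0.4412 0.0888 0.135 ] edge diam -0.06435570403043266
caddy [[0.6163 0.419 ]
 [0.6472 0.2333]
 [0.4172 0.1873]
 [0.3851 0.3802]] [0.5165 0.305  0.065 ]
[np.float64(0.23444479756696338), np.float64(0.18822415479202068), np.float64(0.23459791758372342), np.float64(0.19553488600450172)]
bin [[ 0.6192 -0.2879]
 [ 0.5598 -0.4207]
 [ 0.3808 -0.3377]
 [ 0.4425 -0.1927]] [ 0.5006 -0.3098  0.09  ]
[np.float64(0.20068005263416797), np.float64(0.1454276270099286), np.float64(0.19727226559518662), np.float64(0.15757680779575625)]
```

View pics/c1.png

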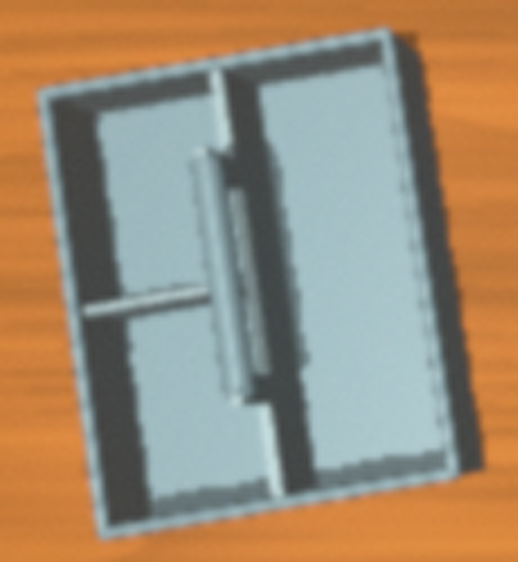

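View pics/c2.png

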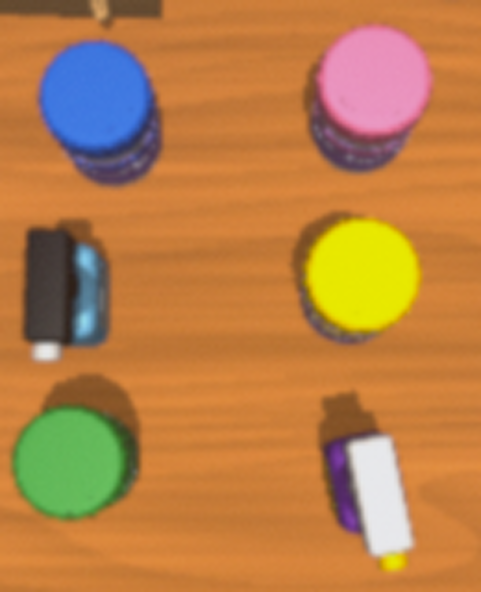

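c1 shows the caddy's top corners at crop pixels (38,92), (392,28), (460,475) and (100,540). c2 shows the spray head's corners at (347,440), (391,435), (412,548) and (370,558), with the nozzle pointing towards the robot.

```bash
cat >> h.py <<'E'
def go(x,y,z,a):
    """print tool-axis shift and spin to put TCP at x,y,z with jaw axis at world angle a (deg, mod 180)"""
    s=r.read_state();R=np.array(s['ee_rot']);d=R.T@(np.array([x,y,z])-s['tool_pos'])
    cur=np.degrees(np.arctan2(R[1,1],R[0,1])); sp=(cur-a+90)%180-90
    print('shift',d,'spin rad',np.radians(sp),'deg',sp,'j6',s['joints'][5],'at',s['tool_pos'],'Fz',s['wrist_force'])
E
python3 - <<'E'
from h import *
f=lambda x,y,s,o:((x+.5)/s-.5+o[0],(y+.5)/s-.5+o[1])
P=np.array([world('top',*f(x,y,4.5,(70,130)),.065) for x,y in [(38,92),(392,28),(460,475),(100,540)]])[:,:2]
print(P,[np.linalg.norm(P[i]-P[i-1]) for i in range(4)])
ex=(P[0]+P[1]-P[2]-P[3]);ang=np.arctan2(ex[1],ex[0]);c=P.mean(0);print('caddy',c,np.degrees(ang))
R=np.array([[np.cos(ang),-np.sin(ang)],[np.sin(ang),np.cos(ang)]])
for q in[(0,-.047),(.059,.047),(-.059,.047)]:
    p=c+R@q;print(q,p,np.hypot(*p))
H=np.array([world('top',*f(x,y,3.7,(195,100)),.168) for x,y in [(347,440),(391,435),(412,548),(370,558)]])[:,:2]
print('head',[np.linalg.norm(H[i]-H[i-1]) for i in range(4)])
e=H[0]+H[1]-H[2]-H[3];e/=np.linalg.norm(e);print('spray',H.mean(0)+.005*e,'ang',np.degrees(np.arctan2(e[1],e[0])))
s=H.mean(0)+.005*e
go(s[0],s[1],.32,np.degrees(np.arctan2(e[1],e[0]))+90)
W=[world('top',*f(x,y,3.7,(195,100)),.168)[:2] for x,y in[(30,230),(72,232),(70,345),(26,340)]];print('win',W)
E
```

```text
[[0.6195 0.4238]
 [0.6525 0.2349]
 [0.416  0.1956]
 [0.3829 0.3837]] [np.float64(0.2399070313796271), np.float64(0.19178310684255148), np.float64(0.23970036117792065), np.float64(0.1910406828419422)]
caddy [0.5177 0.3095] 9.529799872506388
(0, -0.047) [0.5255 0.2631] 0.5877064836438515
(0.059, 0.047) [0.5681 0.3656] 0.6756043816268471
(-0.059, 0.047) [0.4518 0.3461] 0.5690797876634889
head [np.float64(0.06668469227031107), np.float64(0.024797699625680857), np.float64(0.06374468942325656), np.float64(0.024041762468539566)]
spray [ 0.4278 -0.0879] ang 10.137265416928471
shift [-0.0176 -0.315  -0.3683] spin rad 0.18791939753627057 deg 10.766988367469423 j6 -5.909520259111446 at [ 0.1961 -0.5136  0.3018] Fz [ 0.3757 -0.2562 -0.2759]
win [array([0.5735, 0.1082]), array([0.5722, 0.0842]), array([0.5078, 0.0851]), array([0.5107, 0.1101])]
```

Request:
servo_tool([
  [[-0.002, -0.019, -0.022, 0.012], [-0.005, -0.054, -0.063, 0.032], [-0.008, -0.091, -0.107, 0.055], [-0.01, -0.129, -0.151, 0.077], [-0.012, -0.167, -0.195, 0.1], [-0.014, -0.205, -0.239, 0.122], [-0.016, -0.243, -0.283, 0.145], [-0.018, -0.277, -0.324, 0.165], [-0.018, -0.302, -0.353, 0.18], [-0.018, -0.315, -0.368, 0.188]],
], gripper=0.06)

```text
clock: 1.4
tool_pos: [0.428, -0.0861, 0.3201]
ee_rot: [[-0.001, 0.178, -0.984], [0.002, -0.984, -0.178], [-1.0, -0.002, 0.001]]
wrist_force: [0.2, -0.6, -0.5]
gripper_width: 0.0601
```

```bash
python3 - <<'E'
from h import *
go(.4278,-.0879,.229,100)
im=r.read_camera('scene')[90:220,150:310]
cv2.imwrite('pics/a1.png',cv2.resize(im,None,fx=4,fy=4,interpolation=cv2.INTER_CUBIC))
E
```

```text
shift [0.0911 0.0019 0.0005] spin rad 0.004708430925951034 deg 0.26977322018586847 j6 60.868437501751515 at [ 0.428  -0.0861  0.3201] Fz [ 0.2157 -0.62   -0.5246]
```

View pics/a1.png

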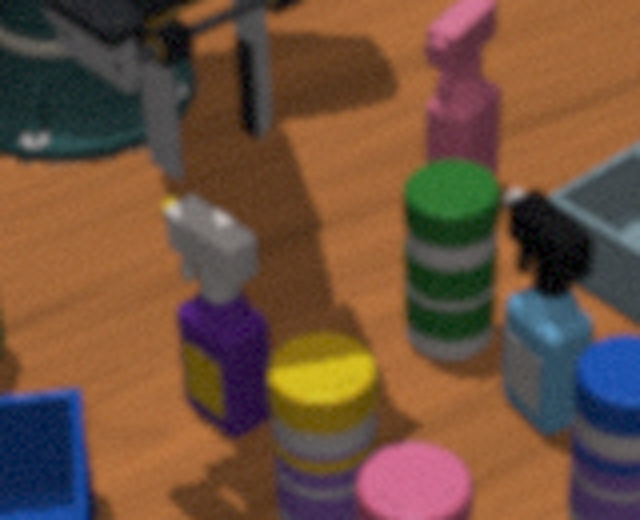

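The fingers, around (165,120) and (255,80), straddle the head at (213,240) as intended. I'll descend and grip.

Request:
servo_tool([
  [[0.01, 0.001, 0, 0.002], [0.025, 0.002, 0, 0.004], [0.04, 0.002, 0, 0.004], [0.055, 0.002, 0, 0.004], [0.07, 0.002, 0, 0.004], [0.082, 0.002, 0, 0.004], [0.089, 0.002, 0, 0.004], [0.091, 0.002, 0, 0.004], [0.091, 0.002, 0, 0.004]],
])

```text
clock: 2.58
tool_pos: [0.4291, -0.0867, 0.2293]
ee_rot: [[0.0, 0.176, -0.984], [0.004, -0.984, -0.176], [-1.0, -0.003, -0.001]]
wrist_force: [0.8, -0.2, -0.3]
gripper_width: 0.0599
```

Request:
servo_tool([
  [[0, 0, 0, 0], [0, 0, 0, 0], [0, 0, 0, 0], [0, 0, 0, 0], [0, 0, 0, 0], [0, 0, 0, 0]],
], gripper=0.0, force=20)

```text
clock: 3.32
tool_pos: [0.4291, -0.0867, 0.2292]
ee_rot: [[0.0, 0.176, -0.984], [0.004, -0.984, -0.176], [-1.0, -0.004, -0.001]]
wrist_force: [0.1, 0.2, -0.6]
gripper_width: 0.0258
```

Request:
servo_tool([
  [[-0.005, 0, 0, 0], [-0.02, 0, 0, 0], [-0.045, 0, 0, 0], [-0.075, 0, 0, 0], [-0.105, 0, 0, 0], [-0.135, 0, 0, 0], [-0.165, 0, 0, 0], [-0.19, 0, 0, 0], [-0.2, 0, 0, 0], [-0.2, 0, 0, 0]],
])

```text
clock: 4.58
tool_pos: [0.4291, -0.0874, 0.43]
ee_rot: [[0.002, 0.176, -0.984], [0.003, -0.984, -0.176], [-1.0, -0.003, -0.002]]
wrist_force: [0.8, -0.7, -2.0]
gripper_width: 0.0261
```

```bash
python3 - <<'E'
from h import *
go(.5255,.2631,.43,99.5)
E
```

```text
shift [ 0.0013 -0.3281 -0.1565] spin rad 0.010656054567737805 deg 0.610546952992479 j6 60.90732821589194 at [ 0.4291 -0.0874  0.43  ] Fz [ 0.7859 -0.7005 -1.9808]
```

Request:
servo_tool([
  [[0, -0.015, -0.007, 0.001], [0, -0.045, -0.021, 0.002], [0, -0.085, -0.04, 0.004], [0, -0.13, -0.062, 0.006], [0, -0.175, -0.083, 0.008], [0, -0.22, -0.105, 0.01], [0, -0.265, -0.126, 0.01], [0, -0.3, -0.143, 0.01], [0, -0.32, -0.153, 0.01], [0, -0.328, -0.156, 0.01]],
])

```text
clock: 5.82
tool_pos: [0.5251, 0.264, 0.4288]
ee_rot: [[-0.002, 0.167, -0.986], [0.002, -0.986, -0.167], [-1.0, -0.002, 0.002]]
wrist_force: [-0.2, -0.0, -1.6]
gripper_width: 0.026
```

```bash
python3 - <<'E'
from h import *
snap('scene','a2.png',(150,60,420,250),2.6)
go(.5255,.2631,.237,99.5)
E
```

```text
shift [ 0.1922  0.0017 -0.0004] spin rad 0.0022941180334496653 deg 0.13144328102151803 j6 101.54738337549756 at [0.5251 0.2642 0.4292] Fz [-0.6813  0.1477 -2.1668]
```

View pics/a2.png

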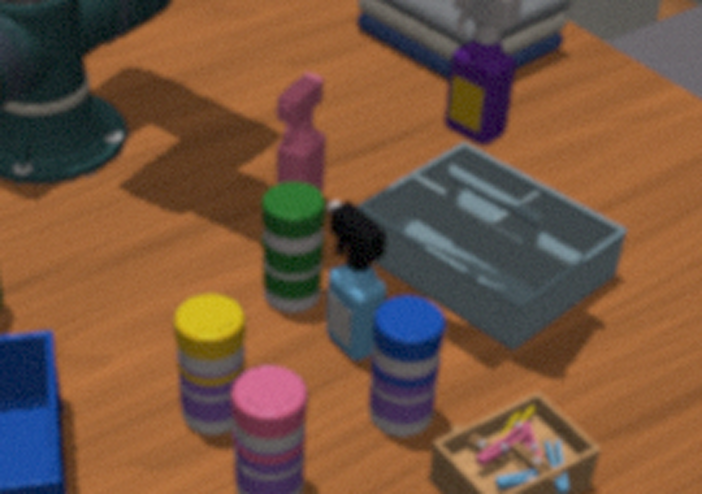

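The bottle hangs upright in the grip at (480,90), over the caddy. I'll lower it.

Request:
servo_tool([
  [[0.01, 0.001, 0, 0], [0.035, 0.002, 0, 0], [0.065, 0.002, 0, 0], [0.095, 0.002, 0, 0], [0.12, 0.002, 0, 0], [0.145, 0.002, 0, 0], [0.163, 0.002, 0, 0], [0.175, 0.002, 0, 0], [0.182, 0.002, 0, 0], [0.185, 0.002, 0, 0]],
])

```text
clock: 7.12
tool_pos: [0.5253, 0.2627, 0.2444]
ee_rot: [[-0.001, 0.167, -0.986], [0.003, -0.986, -0.167], [-1.0, -0.003, 0.0]]
wrist_force: [0.0, 0.6, -3.0]
gripper_width: 0.0264
```

Request:
servo_tool([
  [[0.001, 0, 0, 0], [0.003, 0, 0, 0], [0.005, 0, 0, 0], [0.007, 0, 0, 0], [0.008, 0, 0, 0], [0.008, 0, 0, 0]],
])

```text
clock: 7.88
tool_pos: [0.5253, 0.2627, 0.2362]
ee_rot: [[-0.001, 0.167, -0.986], [0.003, -0.986, -0.167], [-1.0, -0.003, 0.001]]
wrist_force: [1.0, 0.6, -1.5]
gripper_width: 0.0256
```

Request:
servo_tool([
  [[0.001, 0, 0, 0], [0.002, 0, 0, 0], [0.003, 0, 0, 0], [0.003, 0, 0, 0]],
])

```text
clock: 8.38
tool_pos: [0.5255, 0.2627, 0.2352]
ee_rot: [[0.001, 0.167, -0.986], [0.003, -0.986, -0.167], [-1.0, -0.003, -0.001]]
wrist_force: [-1.1, -0.3, 4.0]
gripper_width: 0.0259
```

Request:
servo_tool([
  [[0, 0, 0, 0], [0, 0, 0, 0], [0, 0, 0, 0], [-0.003, 0, 0, 0], [-0.015, 0, 0, 0], [-0.04, 0, 0, 0], [-0.07, 0, 0, 0], [-0.1, 0, 0, 0], [-0.12, 0, 0, 0], [-0.13, 0, 0, 0]],
], gripper=0.06)

```text
clock: 9.62
tool_pos: [0.5256, 0.2624, 0.3677]
ee_rot: [[0.004, 0.167, -0.986], [0.004, -0.986, -0.167], [-1.0, -0.004, -0.005]]
wrist_force: [0.4, -0.9, -0.7]
gripper_width: 0.0598
```

```bash
python3 - <<'E'
from h import *
go(.5503,-.0826,.30,9.5)
E
```

```text
shift [0.0663 0.3445 0.0337] spin rad -1.5684913286601903 deg -89.8679333350958 j6 101.34345559421395 at [0.5256 0.2624 0.3677] Fz [ 0.389  -0.85   -0.6785]
```

Request:
servo_tool([
  [[0, 0.02, 0.002, -0.12], [0, 0.055, 0.005, -0.28], [0, 0.095, 0.009, -0.45], [0, 0.135, 0.013, -0.62], [0.005, 0.18, 0.018, -0.79], [0.015, 0.225, 0.022, -0.96], [0.03, 0.27, 0.026, -1.13], [0.045, 0.305, 0.03, -1.3], [0.058, 0.333, 0.033, -1.45], [0.066, 0.344, 0.034, -1.568]],
], gripper=0.094)

```text
clock: 10.88
tool_pos: [0.5495, -0.0838, 0.2989]
ee_rot: [[0.002, 0.986, 0.166], [0.005, 0.166, -0.986], [-1.0, 0.003, -0.004]]
wrist_force: [0.1, 0.6, -0.8]
gripper_width: 0.0941
```

```bash
python3 - <<'E'
from h import *
go(.5503,-.0826,.188,9.5)
snap('scene','a3.png',(170,80,410,270),2.6)
E
```

```text
shift [ 0.1109  0.0007 -0.0006] spin rad 0.0013722358797417919 deg 0.07862332440562625 j6 -24.19917892739214 at [ 0.5495 -0.0838  0.2989] Fz [ 0.089   0.6016 -0.838 ]
```

View pics/a3.png

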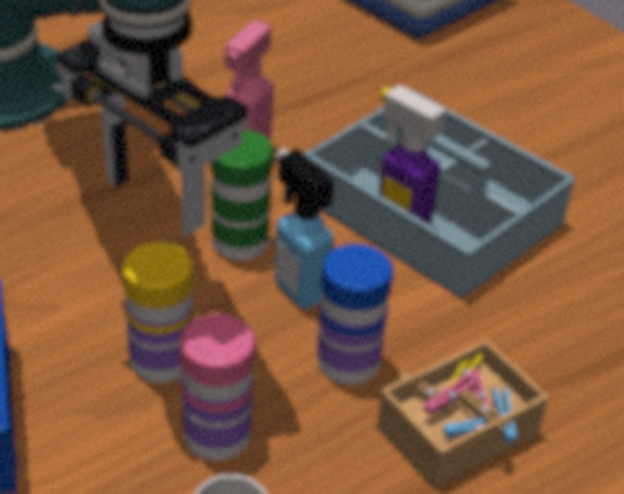

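The spray stands upright in the long compartment at (410,150), and the gripper is above the yellow tub. I'll descend, grip and lift it a little to weigh it.

Request:
servo_tool([
  [[0.01, 0, 0, 0], [0.03, 0.001, 0, 0], [0.05, 0.001, 0, 0], [0.07, 0.001, 0, 0], [0.088, 0.001, 0, 0], [0.1, 0.001, 0, 0], [0.108, 0.001, 0, 0], [0.111, 0.001, 0, 0], [0.111, 0.001, 0, 0]],
])

```text
clock: 12.05
tool_pos: [0.5505, -0.0838, 0.1871]
ee_rot: [[0.001, 0.986, 0.168], [0.004, 0.168, -0.986], [-1.0, 0.002, -0.004]]
wrist_force: [-0.5, -0.3, 0.4]
gripper_width: 0.0939
```

Request:
servo_tool([
  [[0, 0, 0, 0], [0, 0, 0, 0], [0, 0, 0, 0], [0, 0, 0, 0], [0, 0, 0, 0]],
], gripper=0.0, force=25)

```text
clock: 12.68
tool_pos: [0.5507, -0.0838, 0.1875]
ee_rot: [[0.002, 0.986, 0.168], [0.004, 0.168, -0.986], [-1.0, 0.002, -0.004]]
wrist_force: [0.9, 0.9, 1.6]
gripper_width: 0.0671
```

Request:
servo_tool([
  [[-0.005, 0, 0, 0], [-0.02, 0, 0, 0], [-0.045, 0, 0, 0], [-0.075, 0, 0, 0], [-0.105, 0, 0, 0], [-0.135, 0, 0, 0], [-0.165, 0, 0, 0], [-0.185, 0, 0, 0], [-0.195, 0, 0, 0], [-0.195, 0, 0, 0]],
])

```text
clock: 13.92
tool_pos: [0.5504, -0.0846, 0.383]
ee_rot: [[0.003, 0.986, 0.168], [0.004, 0.168, -0.986], [-1.0, 0.003, -0.003]]
wrist_force: [-0.6, 0.4, -4.9]
gripper_width: 0.0669
```

Request:
servo_tool([
  [[0, 0, 0, 0], [0, 0, 0, 0], [0, 0, 0, 0]],
])

```text
clock: 14.3
tool_pos: [0.5503, -0.0846, 0.3823]
ee_rot: [[0.001, 0.986, 0.168], [0.004, 0.168, -0.986], [-1.0, 0.002, -0.004]]
wrist_force: [1.3, -0.1, -5.2]
gripper_width: 0.0676
```

```bash
python3 - <<'E'
from h import *
print('full far');go(.5681,.3656,.38,9.5)
print('empty bin');go(.5006,-.3098,.38,66)
E
```

```text
full far
shift [ 0.0041  0.0931 -0.4408] spin rad 0.0028870898432976425 deg 0.16541806309604112 j6 -24.283310682184947 at [ 0.5503 -0.0846  0.3823] Fz [ 1.3374 -0.0984 -5.2362]
empty bin
shift [ 0.0013 -0.0868  0.2137] spin rad -0.9832239375334987 deg -56.334581936903966 j6 -24.283310682184947 at [ 0.5503 -0.0846  0.3823] Fz [ 1.3374 -0.0984 -5.2362]
```

The reading is 5.2 N, so yellow is full and goes to the far small compartment.

Request:
servo_tool([
  [[-0.005, 0.003, -0.015, 0], [-0.012, 0.01, -0.05, 0], [-0.018, 0.021, -0.1, 0], [-0.02, 0.033, -0.155, 0], [-0.02, 0.045, -0.212, 0.001], [-0.02, 0.057, -0.27, 0.001], [-0.02, 0.069, -0.328, 0.002], [-0.02, 0.081, -0.382, 0.003], [-0.02, 0.09, -0.425, 0.003], [-0.02, 0.093, -0.441, 0.003]],
])

```text
clock: 15.55
tool_pos: [0.5667, 0.3695, 0.4032]
ee_rot: [[-0.0, 0.986, 0.169], [0.004, 0.169, -0.986], [-1.0, 0.0, -0.004]]
wrist_force: [0.1, -1.1, -5.2]
gripper_width: 0.0673
```

```bash
python3 - <<'E'
from h import *
go(.5681,.3656,.1935,9.5)
snap('top','a4.png',(60,110,260,270),3.5)
E
```

```text
shift [0.2097 0.0006 0.005 ] spin rad 0.004153739436736479 deg 0.23799173892204806 j6 18.569719433580232 at [0.5667 0.3695 0.4032] Fz [ 0.0879 -1.0855 -5.2439]
```

View pics/a4.png

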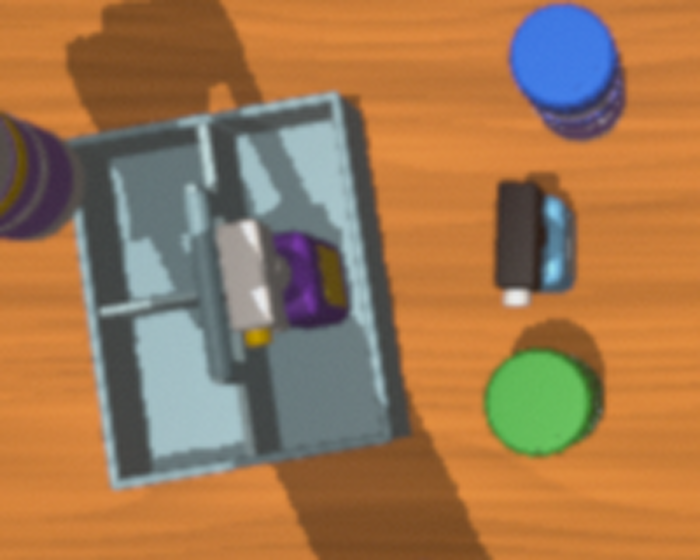

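The spray is inside the long compartment at (290,275), and the tub is held out over the far-left small compartment (the image offset is parallax). I'll correct 5 mm sideways and lower it.

Request:
servo_tool([
  [[0.005, 0, 0.003, 0.002], [0.02, 0.001, 0.005, 0.004], [0.045, 0.001, 0.005, 0.004], [0.075, 0.001, 0.005, 0.004], [0.105, 0.001, 0.005, 0.004], [0.135, 0.001, 0.005, 0.004], [0.16, 0.001, 0.005, 0.004], [0.18, 0.001, 0.005, 0.004], [0.193, 0.001, 0.005, 0.004], [0.198, 0.001, 0.005, 0.004]],
])

```text
clock: 16.85
tool_pos: [0.5685, 0.366, 0.2042]
ee_rot: [[-0.001, 0.986, 0.165], [0.005, 0.165, -0.986], [-1.0, -0.0, -0.005]]
wrist_force: [-0.2, -0.3, -5.5]
gripper_width: 0.0675
```

Request:
servo_tool([
  [[0.002, 0, 0, 0], [0.004, 0, 0, 0], [0.006, 0, 0, 0], [0.008, 0, 0, 0], [0.009, 0, 0, 0], [0.009, 0, 0, 0]],
])

```text
clock: 17.6
tool_pos: [0.5684, 0.3661, 0.1951]
ee_rot: [[-0.001, 0.986, 0.165], [0.005, 0.165, -0.986], [-1.0, -0.0, -0.005]]
wrist_force: [0.4, -0.9, -3.8]
gripper_width: 0.067
```

Request:
servo_tool([
  [[0.001, 0, 0, 0], [0.0015, 0, 0, 0], [0.002, 0, 0, 0], [0.002, 0, 0, 0]],
])

```text
clock: 18.1
tool_pos: [0.5684, 0.3661, 0.1937]
ee_rot: [[-0.001, 0.986, 0.165], [0.005, 0.165, -0.986], [-1.0, -0.0, -0.005]]
wrist_force: [-1.1, -0.7, -1.8]
gripper_width: 0.0673
```

Request:
servo_tool([
  [[0.0005, 0, 0, 0], [0.001, 0, 0, 0], [0.0015, 0, 0, 0], [0.0015, 0, 0, 0]],
])

```text
clock: 18.6
tool_pos: [0.5682, 0.3664, 0.1936]
ee_rot: [[-0.0, 0.986, 0.166], [0.006, 0.166, -0.986], [-1.0, 0.001, -0.006]]
wrist_force: [-3.1, -0.1, 5.1]
gripper_width: 0.0669
```

Request:
servo_tool([
  [[0, 0, 0, 0], [0, 0, 0, 0], [0, 0, 0, 0], [-0.002, 0, 0, 0], [-0.015, 0, 0, 0], [-0.04, 0, 0, 0], [-0.07, 0, 0, 0], [-0.1, 0, 0, 0], [-0.12, 0, 0, 0], [-0.125, 0, 0, 0]],
], gripper=0.094)

```text
clock: 19.85
tool_pos: [0.5687, 0.3658, 0.322]
ee_rot: [[0.004, 0.986, 0.166], [0.009, 0.166, -0.986], [-1.0, 0.006, -0.008]]
wrist_force: [0.5, 0.3, -1.5]
gripper_width: 0.0942
```

```bash
python3 - <<'E'
from h import *
go(.6571,.0751,.30,9.5)
E
```

```text
shift [0.0198 0.0389 0.3015] spin rad 0.0005750779595377144 deg 0.03294953997250616 j6 18.362767697877324 at [0.5687 0.3658 0.322 ] Fz [ 0.5399  0.3427 -1.528 ]
```

Request:
servo_tool([
  [[0, 0.002, 0.015, 0], [0, 0.006, 0.045, 0], [0, 0.011, 0.085, 0], [0, 0.017, 0.13, 0], [0.003, 0.023, 0.18, 0], [0.007, 0.029, 0.225, 0], [0.012, 0.034, 0.265, 0], [0.017, 0.037, 0.29, 0], [0.02, 0.039, 0.3, 0], [0.02, 0.039, 0.3015, 0]],
])

```text
clock: 21.1
tool_pos: [0.657, 0.0745, 0.2987]
ee_rot: [[0.002, 0.986, 0.165], [0.009, 0.165, -0.986], [-1.0, 0.004, -0.008]]
wrist_force: [0.4, 0.8, -0.5]
gripper_width: 0.0941
```

```bash
python3 - <<'E'
from h import *
go(.6571,.0751,.188,9.5)
snap('scene','a5.png',(200,80,440,270),2.6)
E
```

```text
shift [ 0.1107 -0.0002  0.0004] spin rad -0.00039053300558917006 deg -0.022375892980818435 j6 -8.036376109079116 at [0.657  0.0745 0.2987] Fz [ 0.353   0.7768 -0.477 ]
```

View pics/a5.png

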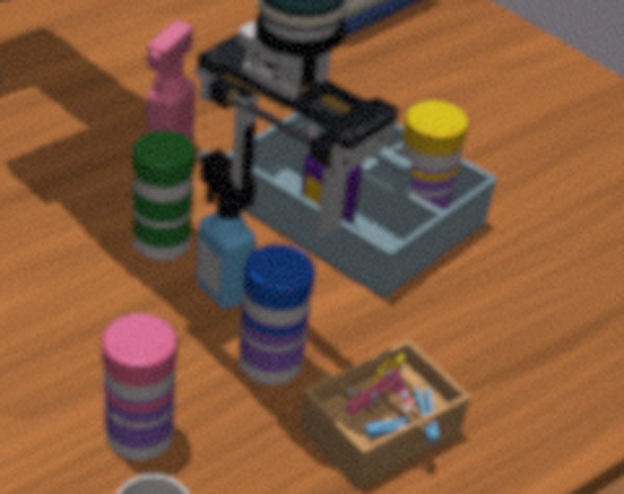

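Yellow stands upright in its compartment at (435,150), and the gripper is above the blue tub at (278,290).

Request:
servo_tool([
  [[0.01, 0, 0, 0], [0.03, 0, 0, 0], [0.05, 0, 0, 0], [0.07, 0, 0, 0], [0.088, 0, 0, 0], [0.1, 0, 0, 0], [0.108, 0, 0, 0], [0.111, 0, 0, 0], [0.111, 0, 0, 0]],
])

```text
clock: 22.28
tool_pos: [0.6576, 0.076, 0.1886]
ee_rot: [[0.004, 0.986, 0.165], [0.009, 0.165, -0.986], [-1.0, 0.005, -0.008]]
wrist_force: [-0.6, -0.9, -1.0]
gripper_width: 0.0942
```

Request:
servo_tool([
  [[0, 0, 0, 0], [0, 0, 0, 0], [0, 0, 0, 0], [0, 0, 0, 0], [0, 0, 0, 0]],
], gripper=0.0, force=25)

```text
clock: 22.9
tool_pos: [0.6577, 0.0761, 0.189]
ee_rot: [[0.005, 0.986, 0.165], [0.009, 0.165, -0.986], [-1.0, 0.006, -0.008]]
wrist_force: [0.2, -0.7, 1.3]
gripper_width: 0.0673
```

Request:
servo_tool([
  [[-0.005, 0, 0, 0], [-0.02, 0, 0, 0], [-0.045, 0, 0, 0], [-0.075, 0, 0, 0], [-0.105, 0, 0, 0], [-0.135, 0, 0, 0], [-0.165, 0, 0, 0], [-0.19, 0, 0, 0], [-0.205, 0, 0, 0], [-0.21, 0, 0, 0]],
])

```text
clock: 24.15
tool_pos: [0.6568, 0.0742, 0.4006]
ee_rot: [[0.007, 0.986, 0.166], [0.009, 0.166, -0.986], [-1.0, 0.008, -0.008]]
wrist_force: [0.9, 0.6, -1.2]
gripper_width: 0.0678
```

Request:
servo_tool([
  [[0, 0, 0, 0], [0, 0, 0, 0], [0, 0, 0, 0]],
])

```text
clock: 24.52
tool_pos: [0.6567, 0.0742, 0.3994]
ee_rot: [[0.005, 0.986, 0.166], [0.009, 0.165, -0.986], [-1.0, 0.006, -0.008]]
wrist_force: [-0.4, 0.3, -0.2]
gripper_width: 0.0678
```

```bash
python3 - <<'E'
from h import *
print('full near');go(.4518,.3461,.4,9.5)
print('empty bin');go(.5006,-.3098,.4,66)
E
```

```text
full near
shift [ 0.0008 -0.1571 -0.3021] spin rad 0.00045407193272589165 deg 0.026016405340541837 j6 -8.00496170694633 at [0.6567 0.0742 0.3994] Fz [-0.3645  0.2835 -0.1941]
empty bin
shift [-0.0048 -0.2175  0.3528] spin rad -0.9856569554440703 deg -56.47398359465946 j6 -8.00496170694633 at [0.6567 0.0742 0.3994] Fz [-0.3645  0.2835 -0.1941]
```

About 0.2–1 N with the tub held, so blue is empty and goes to the bin. I'll turn the jaws to the bin's long axis, about -28°.

Request:
servo_tool([
  [[0, -0.008, 0.012, 0.03], [0, -0.025, 0.04, 0.1], [0, -0.048, 0.077, 0.18], [0, -0.076, 0.123, 0.26], [0, -0.105, 0.17, 0.34], [-0.002, -0.134, 0.217, 0.42], [-0.003, -0.162, 0.263, 0.5], [-0.004, -0.19, 0.308, 0.58], [-0.005, -0.21, 0.341, 0.635], [-0.005, -0.2175, 0.353, 0.655]],
])

```text
clock: 25.78
tool_pos: [0.4989, -0.3122, 0.3999]
ee_rot: [[0.004, 0.881, -0.474], [0.009, -0.474, -0.881], [-1.0, -0.001, -0.01]]
wrist_force: [0.7, 0.4, -0.2]
gripper_width: 0.0677
```

```bash
python3 - <<'E'
from h import *
go(.5006,-.3098,.193,-28)
snap('scene','a6.png',(80,80,320,290),2.6)
E
```

```text
shift [ 0.2069  0.0005 -0.0008] spin rad -0.004876861324553299 deg -0.2794235711674844 j6 -9.331268418213067 at [ 0.4989 -0.3122  0.3999] Fz [ 0.7234  0.4143 -0.224 ]
```

View pics/a6.png

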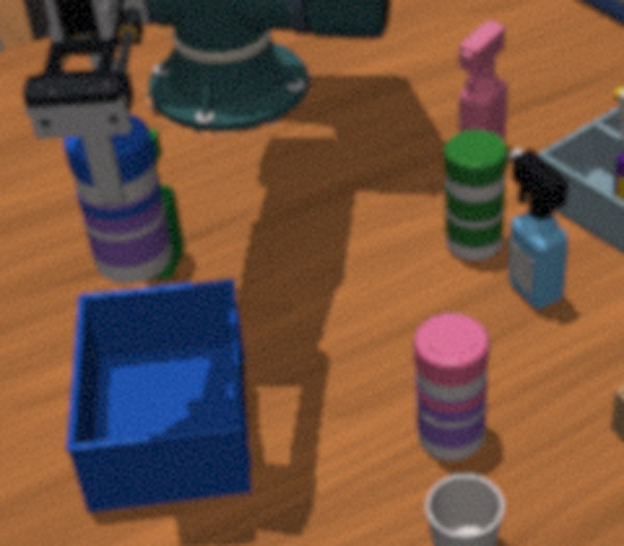

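The blue tub is held upright at (115,200), above the bin at (160,390). I'll lower it to the bin floor.

Request:
servo_tool([
  [[0.008, 0, 0, 0], [0.03, 0, 0, 0], [0.06, 0, 0, 0], [0.09, 0, 0, 0], [0.12, 0, 0, 0], [0.148, 0, 0, 0], [0.17, 0, 0, 0], [0.185, 0, 0, 0], [0.194, 0, 0, 0], [0.197, 0, 0, 0]],
])

```text
clock: 27.08
tool_pos: [0.4998, -0.3106, 0.2026]
ee_rot: [[0.004, 0.881, -0.474], [0.008, -0.474, -0.881], [-1.0, -0.001, -0.009]]
wrist_force: [-0.4, -0.0, -0.8]
gripper_width: 0.068
```

Request:
servo_tool([
  [[0.002, 0, 0, 0], [0.004, 0, 0, 0], [0.006, 0, 0, 0], [0.008, 0, 0, 0], [0.01, 0, 0, 0], [0.01, 0, 0, 0]],
])

```text
clock: 27.82
tool_pos: [0.4999, -0.3106, 0.1928]
ee_rot: [[0.004, 0.881, -0.474], [0.008, -0.474, -0.881], [-1.0, -0.001, -0.009]]
wrist_force: [-0.8, 0.0, 1.3]
gripper_width: 0.0677
```

Request:
servo_tool([
  [[0.0005, 0, 0, 0], [0.001, 0, 0, 0], [0.001, 0, 0, 0]],
])

```text
clock: 28.2
tool_pos: [0.4999, -0.3106, 0.1927]
ee_rot: [[0.004, 0.881, -0.474], [0.008, -0.474, -0.881], [-1.0, 0.0, -0.009]]
wrist_force: [-0.8, 1.1, 5.0]
gripper_width: 0.0677
```

Request:
servo_tool([
  [[0, 0, 0, 0], [0, 0, 0, 0], [0, 0, 0, 0], [-0.002, 0, 0, 0], [-0.015, 0, 0, 0], [-0.04, 0, 0, 0], [-0.07, 0, 0, 0], [-0.1, 0, 0, 0], [-0.12, 0, 0, 0], [-0.125, 0, 0, 0]],
], gripper=0.094)

```text
clock: 29.45
tool_pos: [0.4998, -0.3119, 0.3208]
ee_rot: [[0.008, 0.881, -0.474], [0.005, -0.474, -0.881], [-1.0, 0.005, -0.008]]
wrist_force: [0.2, -0.2, -0.2]
gripper_width: 0.0942
```

```bash
python3 - <<'E'
from h import *
go(.6651,-.0922,.30,9.5)
E
```

```text
shift [ 0.0232  0.0414 -0.2716] spin rad -0.6592461247045448 deg -37.77202060592557 j6 -9.348216060939281 at [ 0.4998 -0.3119  0.3208] Fz [ 0.2438 -0.2314 -0.1553]
```

Request:
servo_tool([
  [[0, 0.002, -0.012, -0.03], [0, 0.006, -0.04, -0.1], [0, 0.011, -0.075, -0.19], [0.002, 0.018, -0.117, -0.28], [0.006, 0.024, -0.158, -0.38], [0.01, 0.03, -0.2, -0.48], [0.015, 0.035, -0.235, -0.57], [0.02, 0.039, -0.26, -0.63], [0.023, 0.041, -0.27, -0.659], [0.023, 0.041, -0.272, -0.659]],
])

```text
clock: 30.7
tool_pos: [0.6649, -0.0916, 0.2994]
ee_rot: [[0.007, 0.986, 0.165], [0.005, 0.165, -0.986], [-1.0, 0.007, -0.004]]
wrist_force: [0.1, -0.2, -0.0]
gripper_width: 0.0943
```

```bash
python3 - <<'E'
from h import *
go(.6651,-.0922,.188,9.5)
snap('scene','a7.png',(90,80,350,300),2.6)
E
```

```text
shift [ 0.1113 -0.0007  0.001 ] spin rad -0.00025485107575700945 deg -0.014601891045245452 j6 -22.242732120809507 at [ 0.6649 -0.0916  0.2994] Fz [ 0.0879 -0.1977 -0.0189]
```

View pics/a7.png

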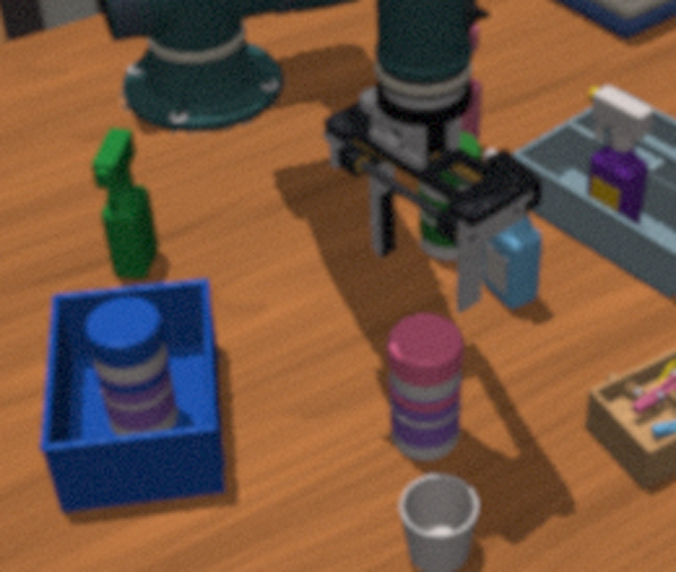

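Blue stands in the bin at (130,365), and the gripper is above the pink tub at (425,385). I'll pick it up.

Request:
servo_tool([
  [[0.01, 0, 0.001, 0], [0.03, -0.001, 0.001, 0], [0.05, -0.001, 0.001, 0], [0.07, -0.001, 0.001, 0], [0.088, -0.001, 0.001, 0], [0.1, -0.001, 0.001, 0], [0.108, -0.001, 0.001, 0], [0.111, -0.001, 0.001, 0], [0.111, -0.001, 0.001, 0]],
])

```text
clock: 31.88
tool_pos: [0.665, -0.0925, 0.1892]
ee_rot: [[0.008, 0.986, 0.164], [0.004, 0.164, -0.986], [-1.0, 0.009, -0.003]]
wrist_force: [0.3, 0.2, -0.7]
gripper_width: 0.0936
```

Request:
servo_tool([
  [[0, 0, 0, 0], [0, 0, 0, 0], [0, 0, 0, 0], [0, 0, 0, 0], [0, 0, 0, 0]],
], gripper=0.0, force=25)

```text
clock: 32.5
tool_pos: [0.6656, -0.0925, 0.1899]
ee_rot: [[0.01, 0.986, 0.164], [0.004, 0.164, -0.986], [-1.0, 0.011, -0.003]]
wrist_force: [1.4, 0.0, 1.9]
gripper_width: 0.0675
```

Request:
servo_tool([
  [[-0.005, 0, 0, 0], [-0.02, 0, 0, 0], [-0.045, 0, 0, 0], [-0.075, 0, 0, 0], [-0.105, 0, 0, 0], [-0.135, 0, 0, 0], [-0.165, 0, 0, 0], [-0.19, 0, 0, 0], [-0.205, 0, 0, 0], [-0.21, 0, 0, 0]],
])

```text
clock: 33.75
tool_pos: [0.6634, -0.0934, 0.4009]
ee_rot: [[0.011, 0.986, 0.164], [0.004, 0.164, -0.986], [-1.0, 0.012, -0.002]]
wrist_force: [-0.4, 0.2, -5.1]
gripper_width: 0.0676
```

Request:
servo_tool([
  [[0, 0, 0, 0], [0, 0, 0, 0], [0, 0, 0, 0]],
])

```text
clock: 34.12
tool_pos: [0.6633, -0.0934, 0.3996]
ee_rot: [[0.009, 0.986, 0.164], [0.005, 0.164, -0.986], [-1.0, 0.01, -0.003]]
wrist_force: [0.3, -0.3, -4.5]
gripper_width: 0.0681
```

```bash
python3 - <<'E'
from h import *
print('full near');go(.4518,.3461,.4,9.5)
E
```

```text
full near
shift [-0.0003 -0.1364 -0.4683] spin rad -0.0008275408656068089 deg -0.04741459897387301 j6 -22.321040689864 at [ 0.6633 -0.0934  0.3996] Fz [ 0.3357 -0.2879 -4.5234]
```

4.5–5.1 N, so pink is full and goes to the near small compartment.

Request:
servo_tool([
  [[0, -0.005, -0.015, 0], [0, -0.014, -0.05, 0], [0, -0.029, -0.1, 0], [0, -0.044, -0.152, 0], [0, -0.06, -0.207, 0], [0, -0.076, -0.262, 0], [0, -0.092, -0.317, 0], [0, -0.108, -0.37, 0], [0, -0.122, -0.42, 0], [0, -0.132, -0.454, 0]],
])

```text
clock: 35.38
tool_pos: [0.4559, 0.335, 0.3999]
ee_rot: [[0.009, 0.986, 0.167], [0.005, 0.167, -0.986], [-1.0, 0.009, -0.004]]
wrist_force: [0.7, 0.2, -5.4]
gripper_width: 0.0678
```

Request:
servo_tool([
  [[0, -0.003, -0.009, 0], [0, -0.004, -0.013, 0], [0, -0.004, -0.013, 0]],
])

```text
clock: 35.75
tool_pos: [0.45, 0.3465, 0.4]
ee_rot: [[0.009, 0.986, 0.166], [0.005, 0.166, -0.986], [-1.0, 0.01, -0.003]]
wrist_force: [-0.3, -0.7, -4.2]
gripper_width: 0.068
```

```bash
python3 - <<'E'
from h import *
go(.4518,.3461,.196,9.5)
E
```

```text
shift [ 0.204  -0.0003  0.0014] spin rad 0.0010994751791563362 deg 0.06299528744504812 j6 22.31550960871798 at [0.45   0.3465 0.4   ] Fz [-0.3066 -0.6611 -4.1974]
```

Request:
servo_tool([
  [[0.005, 0, 0.001, 0], [0.02, 0, 0.001, 0], [0.045, 0, 0.001, 0], [0.075, 0, 0.001, 0], [0.105, 0, 0.001, 0], [0.135, 0, 0.001, 0], [0.16, 0, 0.001, 0], [0.18, 0, 0.001, 0], [0.192, 0, 0.001, 0], [0.196, 0, 0.001, 0]],
])

```text
clock: 37.0
tool_pos: [0.4517, 0.3459, 0.2026]
ee_rot: [[0.007, 0.986, 0.166], [0.004, 0.166, -0.986], [-1.0, 0.008, -0.003]]
wrist_force: [-0.1, 0.4, -4.0]
gripper_width: 0.0679
```

Request:
servo_tool([
  [[0.002, 0, 0, 0], [0.004, 0, 0, 0], [0.006, 0, 0, 0], [0.007, 0, 0, 0], [0.007, 0, 0, 0]],
])

```text
clock: 37.62
tool_pos: [0.4518, 0.346, 0.1959]
ee_rot: [[0.008, 0.986, 0.166], [0.004, 0.166, -0.986], [-1.0, 0.008, -0.003]]
wrist_force: [0.6, -0.3, -4.2]
gripper_width: 0.0679
```

Request:
servo_tool([
  [[0.0005, 0, 0, 0], [0.001, 0, 0, 0], [0.0015, 0, 0, 0], [0.002, 0, 0, 0], [0.002, 0, 0, 0]],
])

```text
clock: 38.25
tool_pos: [0.4519, 0.3463, 0.1957]
ee_rot: [[0.009, 0.986, 0.166], [0.005, 0.166, -0.986], [-1.0, 0.009, -0.004]]
wrist_force: [-2.0, -1.1, 5.7]
gripper_width: 0.0678
```

Contact (+5.7 N). I'll release, rise and back away.

Request:
servo_tool([
  [[0, 0, 0, 0], [0, 0, 0, 0], [0, 0, 0, 0], [-0.002, 0, 0, 0], [-0.015, 0, 0, 0], [-0.04, 0, 0, 0], [-0.08, 0, 0, 0], [-0.125, 0, 0, 0], [-0.155, 0, 0, 0], [-0.165, 0, 0, 0]],
], gripper=0.094)

```text
clock: 39.5
tool_pos: [0.4508, 0.3457, 0.3644]
ee_rot: [[0.014, 0.986, 0.166], [0.008, 0.166, -0.986], [-1.0, 0.015, -0.006]]
wrist_force: [1.1, 0.1, -0.4]
gripper_width: 0.0939
```

Request:
servo_tool([
  [[0, 0, 0.02, 0], [0, -0.005, 0.06, 0], [0, -0.01, 0.11, 0], [0, -0.015, 0.16, 0], [0, -0.02, 0.21, 0], [0, -0.025, 0.26, 0], [0, -0.03, 0.3, 0], [0, -0.03, 0.32, 0], [0, -0.03, 0.325, 0], [0, -0.03, 0.325, 0]],
])

```text
clock: 40.75
tool_pos: [0.4747, 0.0199, 0.3611]
ee_rot: [[0.012, 0.986, 0.165], [0.009, 0.165, -0.986], [-1.0, 0.013, -0.007]]
wrist_force: [0.6, -0.1, -0.3]
gripper_width: 0.094
```

```bash
python3 - <<'E'
from h import *
snap('scene','z1.png',s=1.5); snap('top','z2.png',s=1.5)
s=r.read_state();print(s['clock'],s['tool_pos'],s['wrist_force'])
E
```

```text
40.85 [0.4749 0.0207 0.3616] [ 0.0102 -0.7199 -0.0546]
```

View pics/z1.png

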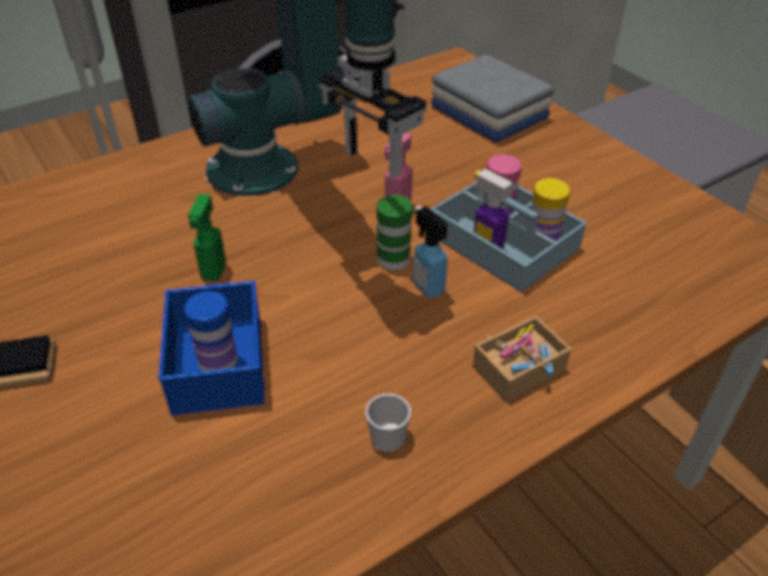

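View pics/z2.png

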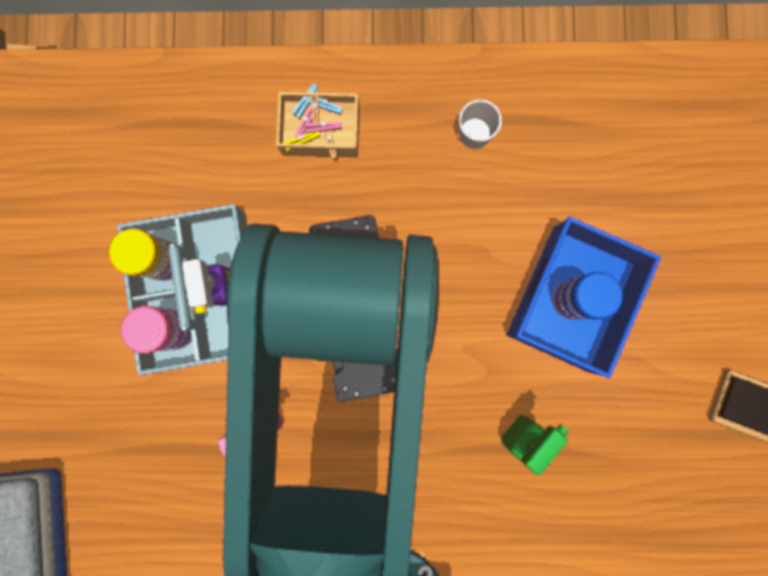

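The final views show the spray in the long compartment (top view 200,285). Yellow (135,252) and pink (146,330) each have a small compartment, and blue stands in the bin (595,295). The bystanders have not moved, and the gripper is clear of everything.

```bash
python3 -c "
from plant import r
print(r.job_done())"
```

```text
the job is handed in; nothing more can be done
None
```

The caddy is stocked and the job was handed in at about 41 s of the allowed 128 s; it returned no verdict.

- **Stain spray:** placed first; it stands upright in the long compartment.
- **Yellow tub:** it weighed about 5.2 N, so it is full. It stands in the far small compartment.
- **Pink tub:** it weighed about 4.5–5 N, so it is full. It stands in the near small compartment.
- **Blue tub:** it weighed about 0.2–1.2 N, so it is empty. It stands upright in the recycling bin.

I lowered each item until the wrist force showed contact (about 4–6 N) before opening the gripper.

The last two pictures showed everything upright and in place. The window-cleaner spray, plant-food tub, dosing cup and peg box are where they started. The gripper was open and clear of everything, and no check failed or disagreed. In the final top picture the arm hid the window spray and plant tub, so those two were checked only in the scene view.

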